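# Lock the specimen clamp of a fabric tester and zero its console

## Task

Swing the tester's hinged clamp frame all the way down, then press the spring catch on its front bar flush and draw the sliding sleeve over it by its wire loop until the catch pops up through the slot in the sleeve. Then take the stylus from its stand, press the recessed zero button on the little console all the way in with the stylus tip, and put the stylus back upright in its stand, fully seated. Do not disturb the bottle, the jar or the spanner.

Things in the scene. Friction and masses are not known exactly. Their poses are not given: they have to be found in the camera images.
- fixture: Clamp fixture, fixed: black base 240 (x) x 370 (y) x 15 mm, origin at the centre of its underside. A fixed steel bar, 24 wide, 18 high, top 59 mm above the table, runs along its y at x = -60 mm from a pillar (70 mm high) at y = 163 to its free end at y = 0. The frame's hinge lies along y at x = 105, z = 50 mm. With the frame down its front bar continues the fixed bar from y = -2 to -150 mm.
- frame (a joint): Angle (rad) of the clamp frame: 0 = fully down, its bar in line with the fixed bar; grows as the front bar swings up. Starts 0.5 to 0.8. Hinge friction 0.7 N m: it stays where it is left. An aluminium plate frame 200 mm wide (y -150 to 50) with a steel ring in it, hinged at its back, a steel bar 24 mm wide (top at 58.5 mm when down) along its front, 165 mm from the hinge line.
- frame_pad (a point): Point on the top face of the frame's front corner, the place to push it down: a solid flat 38 mm wide (fixture y -150 to -112 mm), clear of the sleeve. It moves with the frame, 157 mm from the hinge line and 8.5 mm above the hinge plane; with the frame down it lies at fixture x = -52, y = -131, z = 58.5 mm. Axes: the frame's own, equal to the fixture's when down.
- catch_seat (a point): Point on the top face of the frame's front bar, at the middle of the spring catch; moves with the frame; at fixture x = -60, y = -28, z = 58.5 mm when down. The catch is a dark steel lug, 14 mm across the bar and 24 mm along it (fixture y -40 to -16), with upright faces, 9 mm proud of the bar (8 mm at its ends: a slight roof shape).
- catch (a joint): How far the catch is pressed into the bar, m: 0 = out, 0.009 = flush, 0.010 = end of travel. Spring 1.6 to 5 N. A fingertip wider than 14 mm meets the bar just when the catch is flush. Raised, it blocks the sleeve; pressed, it lets the sleeve's mouth (3 mm lead-in) pass over, stays down under the top wall, and springs up in the slot when the sleeve's origin comes over catch_seat.
- sleeve: Aluminium box tube on the fixed bar, 80 long, 35 wide, 29 mm high, walls 4 mm, 1.5 mm play each side. Origin: centre of the slot in its top wall (18 mm across, 28 mm along y), at that wall's underside, 59 mm above the table. Its mouth is 36 mm towards -y, its rear 44 mm towards +y of the origin. Starts with its origin at fixture y = 85 to 115 mm, mouth towards the catch.
- sleeve_loop (a point): Centre of the sleeve's wire loop, at wire height: 54 mm towards -y of the sleeve's origin and 16.5 mm above it. Wire 7 mm thick, level, reaching forward from a black crosspiece (62 mm wide, top 20 mm above the origin) on the mouth. The window, 36 mm along y (mouth to front wire) and 48 mm across, is open above and below: a closed fingertip can reach through it to the bar and pull the loop.
- console: Little grey box fixed on the table, 100 (x) x 120 (y) x 50 mm high, with a small display; origin at the centre of its underside.
- zero_well (a point): Centre of the mouth of a round well, 18 mm wide, in the console's top face, 50 mm above the table (console x = -15, y = 20 mm). The zero button, 12 mm wide, lies 7 mm down in it.
- zero_button (a joint): How far the zero button is pressed down, in m: 0 = out, 0.005 = all the way in. Spring: 1.5 N at the start, 4 N at the end.
- stand: Wooden block 60 x 60 x 45 mm fixed on the table; origin at the centre of its underside. A round hole 15 mm wide and 41 mm deep in the middle of its top holds the stylus.
- stylus: Stylus standing upright in the stand: a steel tip rod 8 mm thick and 38 mm long below a black square handle, 20 x 20 mm and 78 mm long, 0.06 to 0.13 kg. Origin at the lower end of the tip, z up the handle, x and y square to the handle's faces. In the stand the handle's shoulder rests on the block, so the origin is 7 mm and the handle's top 123 mm above the table.
- bottle: White plastic bottle with a blue cap, 68 mm wide, 190 mm high; bystander. Origin at the centre of its underside.
- jar: Amber glass jar, 60 mm wide, 85 mm high; bystander. Origin at the centre of its underside.
- spanner: Steel spanner 160 mm long lying on the table; bystander.

How it is judged:
On the way, in this order (a step that is already met when the one before it is completed fails the run):
1. the clamp frame is fully down (value of joint frame below 0.03 rad), for 0.2 s.
2. the sleeve is over the closed joint with the catch sprung up through its slot (value of joint frame below 0.03 rad and distance between sleeve and catch_seat below 0.006 m and value of joint catch below 0.0025 m), for 0.2 s.
3. the zero button is pressed in with the stylus (value of joint zero_button above 0.0038 m and contact force between stylus and console above 1 N), for 0.1 s.
At the end, for the whole second after the job is handed in: Frame down (within 0.03 rad), sleeve slot over the catch (within 6 mm) with the catch sprung out (within 2.5 mm), zero button out again, stylus standing upright in the stand's hole, its shoulder on the block (within 4 mm), everything at rest (all of step 2 and value of joint zero_button below 0.0015 m and horizontal distance between stylus and stand below 0.008 m and angle between stylus's own z axis and vertical below 0.1 rad and z of stylus in the frame of stand below 0.011 m and linear speed of each of stylus, sleeve below 0.02 m/s); the robot touches nothing.
It fails at once if a bystander is moved more than 30 mm or knocked over (distance of any of bottle, jar, spanner from where it was at the start of the episode above 0.03 m or angle between any of bottle, jar's own z axis and vertical above 0.5 rad).
It also fails if it takes over 67 s, if anything falls off the work surface, if the arm or the gripper's body presses on something with over 40 N, if the wrist force passes 120 N, or if a joint passes its speed limit or range.

## Robot

A 6-joint arm with a two-finger parallel gripper is mounted at the origin on the work surface. World frame = base frame: x ahead of the robot, y to its left, z up, the work surface at z = 0. Lengths are in m, angles in rad, forces in N, time in s.
With the tool pointing down it reaches from about 0.35 to 1 m from the base axis. Payload 7.1 kg.
Tool frame: the origin (TCP) lies between the finger pads; the fingertips stand 22 mm ahead of it and the grasp point (between the pads) lies 3 mm ahead of it; z points along the fingers, y is the line along which they close (so a half turn about z gives the same grasp; the last joint's range is limited). The gripper opens to 85 mm and grips with 20 to 120 N. Pads are 22 mm wide; open, the fingers measure 114 mm over their backs; the gripper's body (76 mm by 85 mm) begins 54 mm behind the grasp point. The pads swing forward as they close: fully open they stand 13 mm farther back than shut.
Start: joints at [1.181, 0.423, 1.63, -0, 1.089, -0.019], TCP at [0.226, 0.583, 0.253] pointing down, gripper open.
Joint ranges: [-3, 3], [-0.9, 2.11], [0.09, 2.58], [-1.31, 4.45], [0.11, 2.69], [-2.54, 2.54]. Speed limits (rad/s): [2.39, 2.39, 3.01, 3.14, 3.14, 3.14].

## Interface

Orientations are given as a rotation vector (axis times angle).
In Python, from rig import manip gives the robot as it stands. The module is installed in compiled form; this text tells all that it offers. Calls block until the motion is done:
- manip.move_to(position, orientation): joint-space move of the TCP to a pose.
- manip.servo_line(position, orientation=None, rate=0.15): straight line of the TCP; orientation=None keeps the orientation; rate is the mean speed in m/s.
- manip.set_joints(angles): joint-space move.
- manip.command_gripper(opening, f_grip=None): finger opening in m; f_grip is the grip in N (None keeps the last); returns when the fingers have stopped.
- manip.hold(seconds).
- manip.solve_ik(position, orientation): joint angles nearest the present ones, or None.
- manip.camera(name): name is "scene" or "top" or "wrist"; returns a dict with "image" (384x512x3 uint8, red, green, blue), "fx", "fy", "cx", "cy" (pixels), "k1" (the pictures are not rectified: a ray, as slopes to the right and down, at radius r is drawn at 1 + k1 r^2 times it, then the intrinsics apply), "cam_to_world" (4x4, takes a point from camera to world coordinates); the wrist camera has in their place "mount" (4x4, takes a point from camera to tool coordinates, whose origin is the TCP and whose axes are the flange's). Camera axes: x right, y down, z forward; pixel columns grow to the right and rows downward; lengths in m; the calibration is good to about 2 mm. A picture is of the moment at which its call begins: read the wrist's pose just before it. There is no depth.
A pose or a line that the arm cannot do raises manip.IKError and nothing moves.
- manip.sign_off(): hands the job in; it is judged then, once.
Readings, each from a call of its own:
- manip.get_time(): time.
- manip.get_joint_positions(): joint angles.
- manip.get_joint_vel(): joint speeds.
- manip.get_tau(): joint torques, N m.
- manip.get_position(): TCP position.
- manip.get_ee_rot(): TCP orientation.
- manip.get_contact_force(): force on the tool from outside, world axes, zero at the start.
- manip.get_torque(): the same for the moment, N m.
- manip.get_width(): finger opening in m.
- manip.get_grip_force(): force on a finger pad.
Only numpy, scipy, OpenCV 4.12 (cv2) and the standard library are available. Lean on these libraries where they do the work, as an engineer would, in place of code of your own. Each camera call takes 0.05 s, during which the arm holds its last target. There are 200 camera calls.

## Working session

There is one attempt and no reset: what is moved stays moved. The work goes in short steps, each a Python script; the robot and the scene stay as the last script left them, time stands still between calls to the robot, and variables do not carry over. Pictures are saved under pics/ and viewed, at most 10 in all, crops included, and the job is handed in when it is done.

```bash
mkdir -p pics; cat > h.py <<'E'
import numpy as np, cv2
from rig import manip
from scipy.spatial.transform import Rotation as R
def shot(n,f):
    p=np.array(manip.get_position());r=np.array(manip.get_ee_rot())
    c=manip.camera(n)
    T=np.array(c["cam_to_world"]) if "cam_to_world" in c else None
    if T is None:
        W=np.eye(4);W[:3,:3]=R.from_rotvec(r).as_matrix();W[:3,3]=p;T=W@np.array(c["mount"])
    np.savez(f"pics/{f}.npz",T=T,K=[c["fx"],c["fy"],c["cx"],c["cy"],c["k1"]],im=c["image"])
    cv2.imwrite(f"pics/{f}.png",c["image"][:,:,::-1]); return c["image"]
def ray(f,u,v):
    d=np.load(f"pics/{f}.npz");fx,fy,cx,cy,k=d["K"]
    o=cv2.undistortPoints(np.array([[[u,v]]],float),np.array([[fx,0,cx],[0,fy,cy],[0,0,1]]),np.array([k,0,0,0,0.]))[0,0]
    return d["T"][:3,3],d["T"][:3,:3]@np.array([o[0],o[1],1])
def atz(f,u,v,z):
    o,w=ray(f,u,v);return o+w*(z-o[2])/w[2]
def proj(f,P):
    d=np.load(f"pics/{f}.npz");fx,fy,cx,cy,k=d["K"];T=np.linalg.inv(d["T"])
    P=np.atleast_2d(P)
    return cv2.projectPoints(P@T[:3,:3].T+T[:3,3],np.zeros(3),np.zeros(3),np.array([[fx,0,cx],[0,fy,cy],[0,0,1]]),np.array([k,0,0,0,0.]))[0][:,0]
E
python3 - <<'E'
from h import *
print(manip.get_ee_rot(),manip.get_time())
a=shot("top","top0");b=shot("scene","sc0")
for f,i in(("top0",a),("sc0",b)):
    cv2.imwrite(f"pics/{f}_b.png",cv2.resize(i[:,:,::-1],(800,600),interpolation=cv2.INTER_CUBIC))
    d=np.load(f"pics/{f}.npz");print(d["T"].round(3),d["K"])
E
```

```text
[-5.79058070e-01 -3.08746245e+00  2.30402930e-03] 0.0
[[ 0.009 -0.985  0.171  0.361]
 [-1.    -0.01  -0.01  -0.012]
 [ 0.011 -0.171 -0.985  1.433]
 [ 0.     0.     0.     1.   ]] [ 3.96515402e+02  3.96515402e+02  2.55823320e+02  1.86578215e+02
 -3.29994925e-02]
[[ 0.692  0.62  -0.371  1.031]
 [ 0.722 -0.595  0.353 -0.432]
 [-0.002 -0.512 -0.859  1.061]
 [ 0.     0.     0.     1.   ]] [ 3.98837924e+02  3.98837924e+02  2.58349798e+02  1.87297034e+02
 -5.32203703e-02]
```

View pics/top0_b.png

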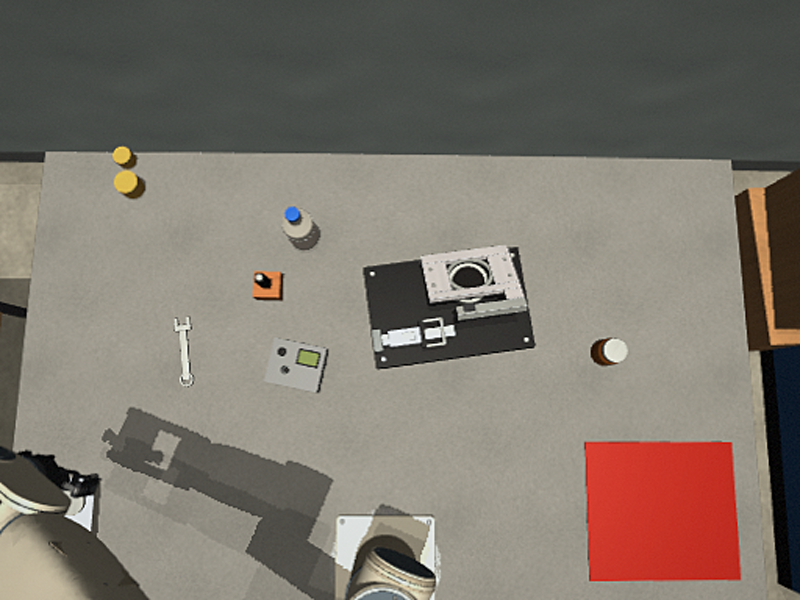

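View pics/sc0_b.png

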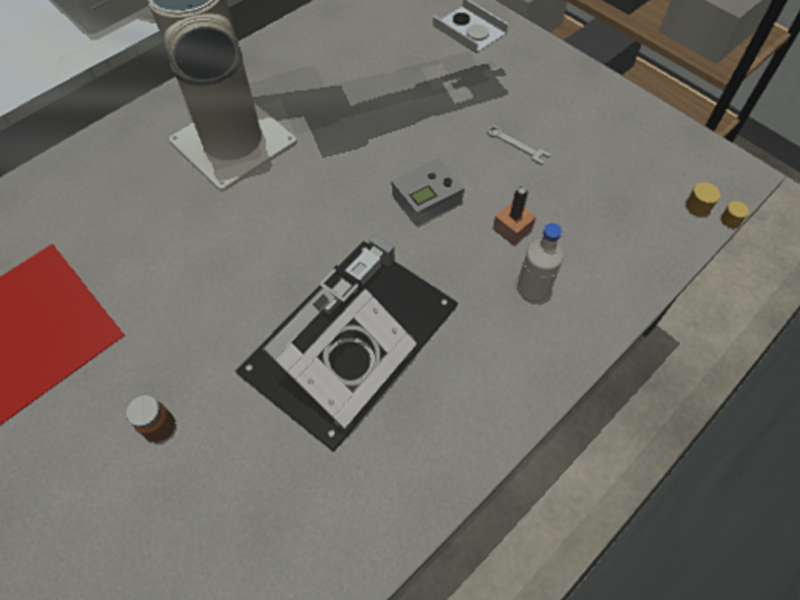

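The top view shows the fixture corners at (363,268), (517,246), (534,347) and (377,368). The sleeve and loop are on the left bar, with the loop near (434,331) and the frame raised. The console is near (296,365), with dark circles at (282,351) and (285,370), and the stand is near (268,285). The scene view agrees: the jar, bottle and spanner are all clear of the work.

```bash
python3 - <<'E'
from h import *
s=lambda U,V,z:atz("top0",(U+.5)*.64-.5,(V+.5)*.64-.5,z)
C=np.array([s(*p,.015) for p in((363,268),(517,246),(534,347),(377,368))])
print("fix",C.round(3),C.mean(0),[np.linalg.norm(C[i]-C[i-1]).round(3) for i in range(4)])
y=(C[0]-C[1])+(C[3]-C[2]);print("yaw from y",np.arctan2(-y[0],y[1]))
D=np.array([s(*p,.05) for p in((275,338),(327,346),(318,392),(265,382))])
print("con",D.round(3),D.mean(0),[np.linalg.norm(D[i]-D[i-1]).round(3) for i in range(4)])
y=(D[0]-D[1])+(D[3]-D[2]);print("yaw",np.arctan2(-y[0],y[1]),"wells",s(282,351,.05),s(285,370,.05))
print("stand",s(268,285,.045),"bottle",s(292,214,.19),"jar",s(615,351,.085),"loop",s(434,331,.0755))
# wrist looks
q=R.from_rotvec(manip.get_ee_rot())
for nm,c,z in(("w_con",s(280,330,.05),.35),("w_fix",C.mean(0),.42)):
    for yaw in(0,):
        ori=(R.from_euler('z',yaw)*R.from_euler('x',np.pi)).as_rotvec()
        m=manip.solve_ik([c[0]-.06,c[1],z],ori);print(nm,m)
        manip.move_to([c[0]-.06,c[1],z],ori)
        i=shot("wrist",nm);cv2.imwrite(f"pics/{nm}_b.png",cv2.resize(i[:,:,::-1],(800,600),interpolation=cv2.INTER_CUBIC))
print(manip.get_time())
E
```

```text
fix [[ 0.663  0.061  0.015]
 [ 0.72  -0.302  0.015]
 [ 0.482 -0.335  0.015]
 [ 0.431  0.024  0.015]] [ 0.57421087 -0.13799819  0.015     ] [np.float64(0.235), np.float64(0.367), np.float64(0.241), np.float64(0.363)]
yaw from y 0.14874368708729235
con [[0.494 0.253 0.05 ]
 [0.477 0.136 0.05 ]
 [0.375 0.153 0.05 ]
 [0.396 0.271 0.05 ]] [0.43558922 0.20297733 0.05      ] [np.float64(0.099), np.float64(0.118), np.float64(0.103), np.float64(0.12)]
yaw -0.1575675908023695 wells [0.46489646 0.23576824 0.05      ] [0.42290064 0.22744086 0.05      ]
stand [0.61494537 0.27465832 0.045     ] bottle [0.73918979 0.20162855 0.19      ] jar [ 0.46882496 -0.49783077  0.085     ] loop [ 0.51029067 -0.10136361  0.0755    ]
w_con [ 4.68745695e-01  1.50045905e-01  1.77331819e+00 -4.44089210e-16
  1.21822855e+00  2.03954202e+00]
w_fix [-2.84544128e-01  1.28695639e-01  1.64112948e+00 -4.44089210e-16
  1.37176753e+00  1.28625220e+00]
3.45
```

View pics/w_con_b.png

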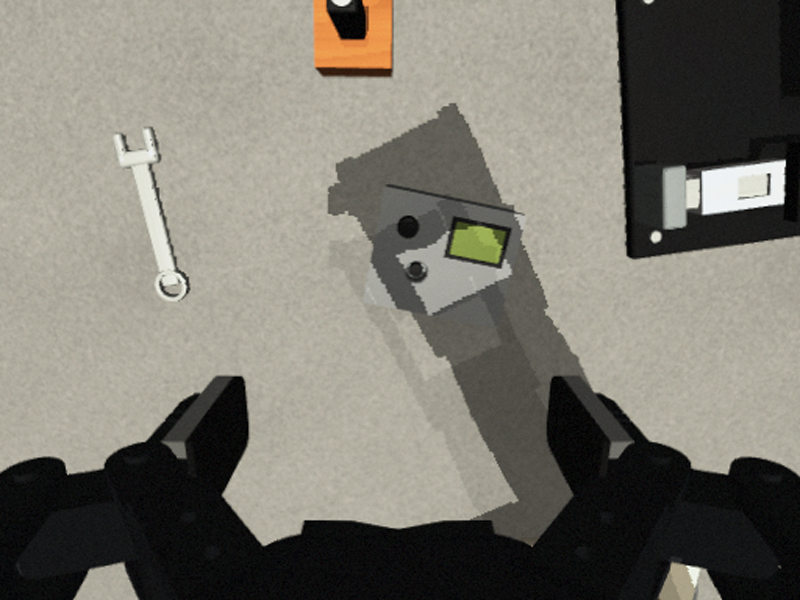

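View pics/w_fix_b.png

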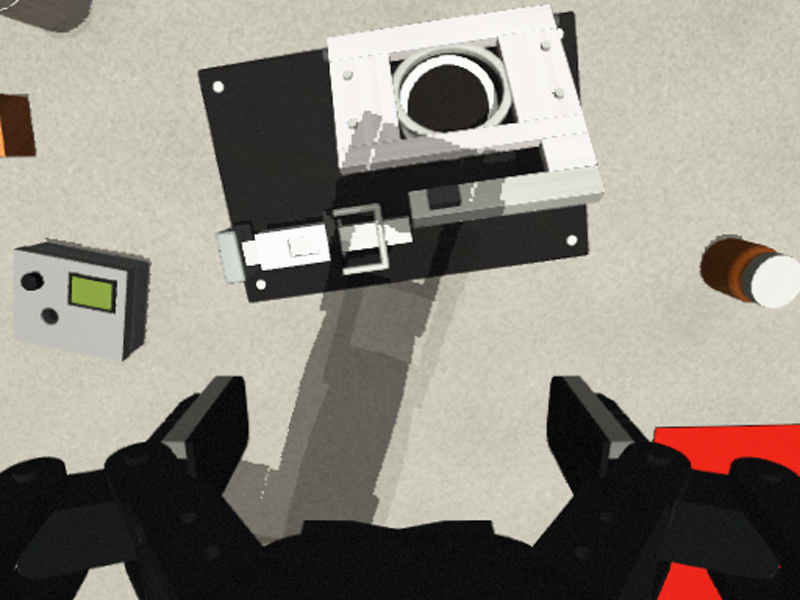

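In w_con the well with the button is at (416,270); the other circle at (408,227) is solid black. The spanner is far left. In w_fix the fixture corners are at (198,71), (575,12), (588,254) and (249,300), the sleeve slot at (304,244), the loop's front wire at (380,237) and the frame bar from (410,205) to (603,185).

```bash
python3 - <<'E'
from h import *
from scipy.optimize import least_squares
k=lambda U:(np.array(U,float)+.5)*.64-.5
loc=np.array([[120,185,15],[120,-185,15],[-120,-185,15],[-120,185,15]])/1e3
pw=k([[198,71],[575,12],[588,254],[249,300]]);pt=k([[363,268],[517,246],[534,347],[377,368]])
def W(x,L): L=np.atleast_2d(L);return L@R.from_euler('z',x[2]).as_matrix().T+[x[0],x[1],0]
for u in((1,0),(0,1),(1,1)):
    f=lambda x:np.r_[u[0]*(proj("w_fix",W(x,loc))-pw).ravel(),u[1]*(proj("top0",W(x,loc))-pt).ravel()]
    r=least_squares(f,[.575,-.138,.15]);print(u,r.x.round(4),f(r.x).round(1))
x=r.x
def inv(p):return (np.array(p)-[x[0],x[1],0])@R.from_euler('z',x[2]).as_matrix()
K=lambda n,U,V,z:atz(n,*k([U,V]),z)
print("slot",inv(K("w_fix",304,244,.063)),"wire",inv(K("w_fix",380,237,.0755)),"baroth",inv(K("w_fix",412,230,.059)))
for th in(.5,.6,.7,.8):
    c,s=np.cos(th),np.sin(th)
    L=[[.105-.177*c+.0085*s,y,.05+.177*s+.0085*c] for y in(-.002,-.150)]
    print(th,((proj("w_fix",W(x,L))+.5)/.64-.5).round(0).tolist())
print("well",K("w_con",416,270,.05),K("w_fix",50,316,.05),"stand near edge",K("w_con",314,68,.045),K("w_con",392,70,.045),"stand right",K("w_fix",33,94,.045))
E
```

```text
(1, 0) [ 0.5759 -0.1404  0.1425] [-1.2 -1.3  0.8 -1.1  1.3  1.2 -0.8  2.1  0.  -0.   0.  -0.   0.  -0.
 -0.   0. ]
(0, 1) [ 0.5743 -0.138   0.1482] [-0.   0.  -0.  -0.   0.   0.  -0.   0.  -0.5 -0.7  0.4  0.   0.9 -0.2
 -0.8  0.8]
(1, 1) [ 0.5757 -0.14    0.1434] [-1.5 -1.   0.4 -1.   1.1  1.2 -1.   2.3  0.2 -1.3  1.1 -0.1  1.3 -0.3
 -0.4  0.2]
slot [-0.05829788  0.10165565  0.063     ] wire [-0.06025686  0.02835989  0.0755    ] baroth [-0.06036604 -0.00182312  0.059     ]
0.5 [[413.0, 227.0], [600.0, 201.0]]
0.6 [[411.0, 216.0], [607.0, 189.0]]
0.7 [[410.0, 203.0], [614.0, 174.0]]
0.8 [[408.0, 186.0], [620.0, 156.0]]
well [0.42814914 0.22702994 0.05      ] [0.42676639 0.22626942 0.05      ] stand near edge [0.58896801 0.30825574 0.045     ] [0.58725994 0.24716576 0.045     ] stand right [0.64588636 0.2094271  0.045     ]
```

```bash
cat >> h.py <<'E'
X=np.array([.5757,-.140,.1434])
def F(x,y,z): c,s=np.cos(X[2]),np.sin(X[2]); return np.array([X[0]+c*x-s*y,X[1]+s*x+c*y,z])
def inv(p): return R.from_euler('z',-X[2]).apply(np.array(p)-[X[0],X[1],0])
down=lambda yaw:(R.from_euler('z',yaw)*R.from_euler('x',np.pi)).as_rotvec()
O=down(X[2]+np.pi/2)
def tip(x,y,z,rate=.15): manip.servo_line(F(x,y,z+.022),O,rate=rate)
fc=lambda:np.array(manip.get_contact_force())
E
python3 - <<'E'
from h import *
manip.command_gripper(0)
def pad(t):
    c,s=np.cos(t),np.sin(t);return .105-.157*c+.0085*s,.05+.157*s+.0085*c
x,z=pad(.85);manip.move_to(F(x,-.131,z+.022+.03),O);print(manip.get_time(),fc())
for t in(.85,.7,.55,.4,.25,.12,.04):
    x,z=pad(t);tip(x,-.131,z,.12);print(t,fc().round(1))
z=.062
while z>.045:
    tip(-.052,-.131,z,.05);f=fc();p=manip.get_position();print(round(z,4),f.round(1),round(p[2]-.022,4))
    if f[2]>22: break
    z-=.0015
print(manip.get_time())
E
```

```text
5.85 [0.11894214 0.65435259 0.10266341]
0.85 [ 0.1 -0.1 -0.2]
0.7 [ 0.4  0.9 -0.3]
0.55 [-0.1 -0.1 -0.4]
0.4 [ 0.4 -0.4  0.4]
0.25 [-0.5 -0.3  0.8]
0.12 [ 0.4 -0.1 -0.3]
0.04 [ 0.  -0.1 -0.1]
0.062 [-0.6  0.   0.4] 0.0622
0.0605 [-0.2  0.3  0.7] 0.0606
0.059 [ 0.1 -0.1  0.7] 0.0589
0.0575 [-2.4  0.3 11.2] 0.0585
0.056 [-7.1  3.8 23.3] 0.0584
9.475
```

```bash
python3 - <<'E'
from h import *
tip(-.052,-.131,.11,.2)
manip.servo_line(F(-.06,.0,.20),O,rate=.2)
i=shot("wrist","w2");cv2.imwrite("pics/w2_b.png",cv2.resize(i[:,:,::-1],(800,600),interpolation=cv2.INTER_CUBIC))
k=lambda a:((a+.5)/.64-.5).round(0).tolist()
L=np.array([F(-.06,.0465,.0755),F(-.06,.0285,.0755),F(-.06,.1005,.063),F(-.06,-.002,.0585),F(-.06,-.028,.0675)])
print(k(proj("w2",L)),manip.get_time())
E
```

```text
[[396.0, 203.0], [396.0, 240.0], [396.0, 87.0], [396.0, 292.0], [396.0, 344.0]] 10.8333
```

View pics/w2_b.png

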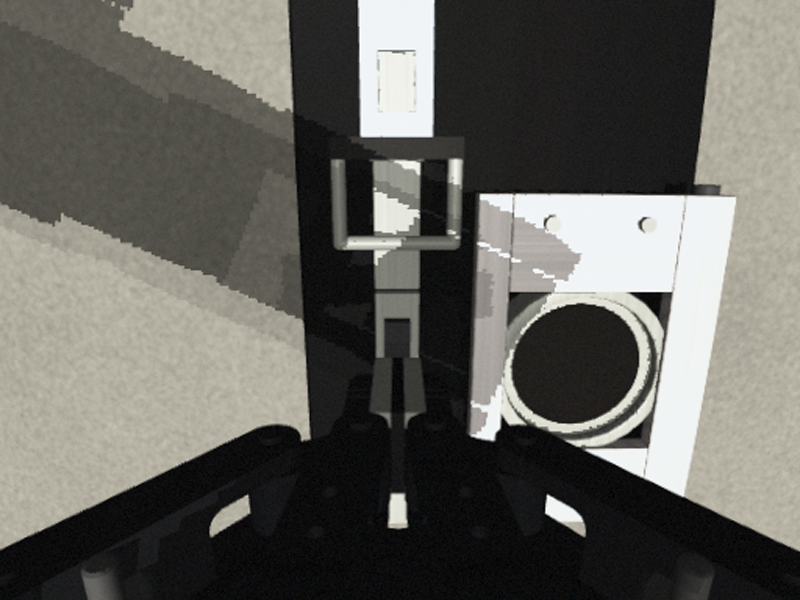

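The frame is down, with its bar in line at (397,290). The slot is at (397,81), the loop window at (397,200) and the catch at (397,338), all within about 2 mm of the prediction. I'll start the pull.

```bash
python3 - <<'E'
from h import *
tip(-.06,.0485,.100,.2)
tip(-.06,.0485,.0705,.08);print("in",fc().round(1))
tip(-.06,.020,.0705,.06);print("pull",fc().round(1))
tip(-.06,-.032,.0705,.06);f=fc();print("over",f.round(1),inv(manip.get_position()).round(4))
z=.064
while z>.053:
    tip(-.06,-.032,z,.05);f=fc();print(round(z,4),f.round(1),round(manip.get_position()[2]-.022,4))
    if f[2]>9 and manip.get_position()[2]-.022-z>.0005: break
    z-=.0015
for y in(-.038,-.044,-.05,-.058,-.068,-.078):
    tip(-.06,y,z,.05);f=fc();print(y,f.round(1),inv(manip.get_position()).round(4))
    if abs(f[:2]).max()>40:break
print(manip.get_time())
shot("wrist","w3")
E
```

```text
in [ 1.  -0.2 -0.6]
pull [ 0.1  0.8 -0.5]
over [ 1.   0.2 -0.7] [-0.06   -0.032   0.0926]
0.064 [-0.1  0.3  2. ] 0.0639
0.0625 [1.1 1.1 3.2] 0.0626
0.061 [1.9 0.5 3.4] 0.0611
0.0595 [1.8 1.4 4.5] 0.0595
0.058 [ 0.8  2.3 11. ] 0.0585
-0.038 [-0.   6.1 12.6] [-0.0602 -0.0373  0.0805]
-0.044 [-1.6  6.3 13.6] [-0.0605 -0.043   0.0805]
-0.05 [-2.2  6.9 13.9] [-0.0606 -0.049   0.0805]
-0.058 [-0.8  7.6 15.1] [-0.0607 -0.0568  0.0805]
-0.068 [-2.   6.9 13.9] [-0.0607 -0.0668  0.0805]
-0.078 [-3.3  7.9 14.2] [-0.0607 -0.0768  0.0805]
16.6917
```

```bash
python3 - <<'E'
from h import *
tip(-.0605,-.078,.0625,.05);print(fc().round(1))
y=-.083
while y>-.099:
    tip(-.0605,y,.0625,.04);f=fc();print(round(y,4),f.round(1),inv(manip.get_position()).round(4))
    if f[1]>6:break
    y-=.0015
tip(-.0605,y+.006,.0625,.04)
tip(-.0605,y+.006,.12,.2)
manip.servo_line(F(-.06,-.11,.20),O,rate=.25)
i=shot("wrist","w4");cv2.imwrite("pics/w4_b.png",cv2.resize(i[:,:,::-1],(800,600),interpolation=cv2.INTER_CUBIC))
k=lambda a:((a+.5)/.64-.5).round(0).tolist()
print(k(proj("w4",np.array([F(-.06,-.028,.063),F(-.06,-.1,.0755)]))),manip.get_time())
E
```

```text
[ 0.7  0.8 -0.2]
-0.083 [-0.2 -0.1  0.7] [-0.0607 -0.0835  0.0842]
-0.0845 [-1.6  1.  -0.3] [-0.0605 -0.0846  0.0844]
-0.086 [-0.7  1.  -0.1] [-0.0605 -0.086   0.0845]
-0.0875 [ 1.1  0.5 -0.2] [-0.0602 -0.0879  0.0847]
-0.089 [-0.3  0.   0.5] [-0.0604 -0.0892  0.0846]
-0.0905 [-0.2  2.1  0.3] [-0.0605 -0.0905  0.0845]
-0.092 [-0.4  2.1  0.7] [-0.0606 -0.0918  0.0844]
-0.0935 [-0.2  8.1  2.1] [-0.0608 -0.0921  0.0842]
[[396.0, 127.0], [396.0, 278.0]] 20.2
```

View pics/w4_b.png

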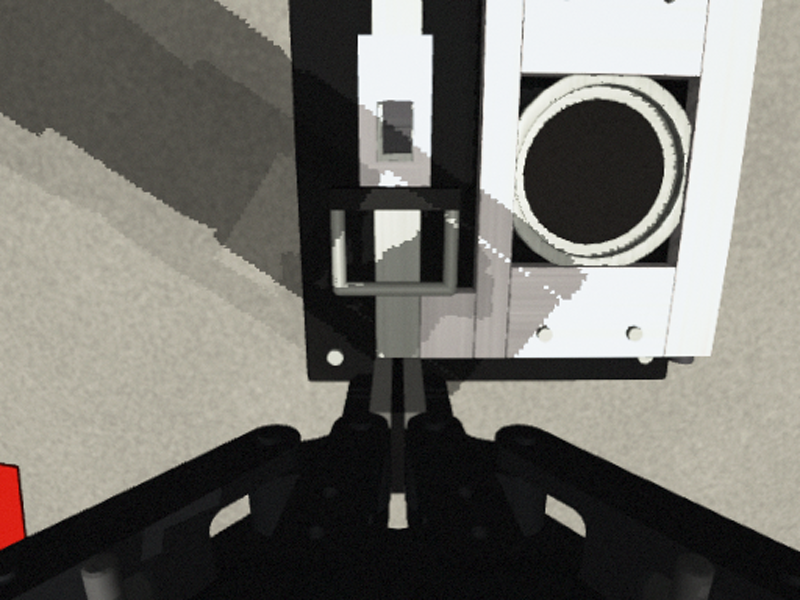

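The catch shows dark in the slot at (397,128) against the rear slot edge, and the pull stopped at 8 N, so the sleeve is latched. Next I'll look at the stylus.

```bash
python3 - <<'E'
from h import *
manip.move_to([.555,.276,.27],down(0))
manip.command_gripper(.05,40)
i=shot("wrist","w5");cv2.imwrite("pics/w5_b.png",cv2.resize(i[0:256,128:384,::-1],(600,600),interpolation=cv2.INTER_CUBIC))
print(((proj("w5",[[.616,.276,.123],[.616,.276,.045]])-[128,0]+.5)*600/256-.5).round(0),np.load("pics/w5.npz")["T"].round(3),manip.get_time())
E
```

```text
[[297. 259.]
 [297. 255.]] [[-0.    -0.964 -0.266  0.623]
 [-1.     0.     0.001  0.276]
 [-0.001  0.266 -0.964  0.39 ]
 [ 0.     0.     0.     1.   ]] 23.025
```

View pics/w5_b.png

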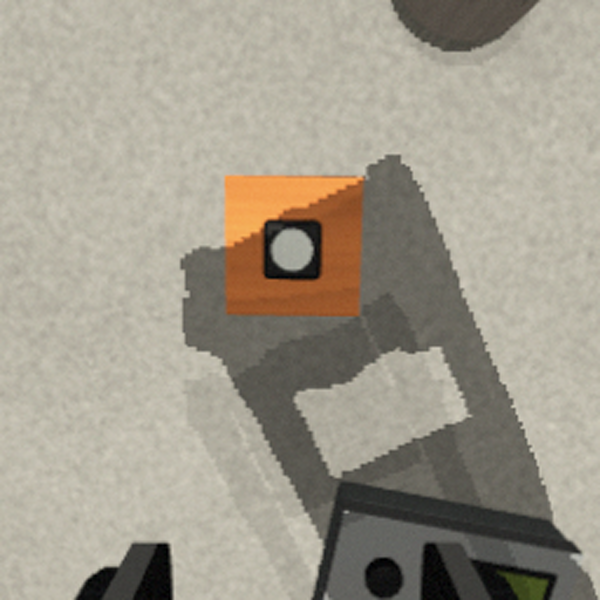

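The handle top is centred at (292,249) and the stand's top face at (293,246), both square to the world axes, so I'll grasp at yaw 0.

```bash
python3 - <<'E'
from h import *
k=lambda U,V:((U+.5)*256/600-.5+128,(V+.5)*256/600-.5)
s=atz("w5",*k(292,249),.123);b=atz("w5",*k(293,246),.045);w=s*.5+b*.5;print(s,b)
O=down(0)
manip.servo_line([s[0],s[1],.20],O,rate=.25)
manip.servo_line([s[0],s[1],.098],O,rate=.12)
manip.command_gripper(0,70)
p0=np.array(manip.get_position());print(manip.get_width(),manip.get_grip_force(),p0,fc().round(1))
np.save("p0.npy",p0)
manip.servo_line([p0[0],p0[1],.175],O,rate=.15)
print(manip.get_width(),fc().round(1))
manip.servo_line([.4275-.0,.2267,.185],O,rate=.25)
i=shot("wrist","w6");cv2.imwrite("pics/w6_b.png",cv2.resize(i[128:384,128:384,::-1],(600,600),interpolation=cv2.INTER_CUBIC))
print(manip.get_time())
E
```

```text
[0.61950685 0.27767994 0.123     ] [0.61969072 0.27770137 0.045     ]
0.019179848889451824 68.40123295783997 [0.62003401 0.27790631 0.09895537] [-0.4 -0.3  5.2]
0.019221707828719854 [-0.3 -0.3 -0.8]
26.6
```

View pics/w6_b.png

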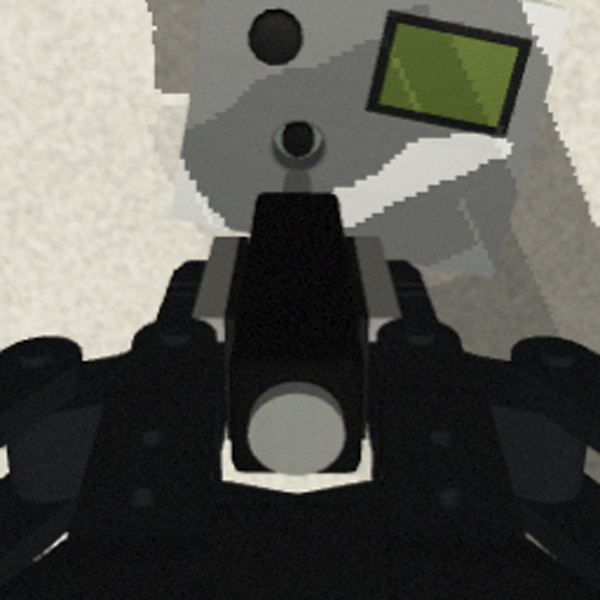

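The well's mouth is at crop pixel (298,145), and the stylus hangs straight in the grip.

```bash
python3 - <<'E'
from h import *
w=atz("w6",(298.5)*256/600-.5+128,(145.5)*256/600-.5+128,.05);print("well",w)
w=(w+[.4275,.2267,.05])/2 if np.hypot(*(w[:2]-[.4275,.2267]))<.004 else w
O=down(0);off=np.load("p0.npy")[2]-.007
z=.056;manip.servo_line([w[0],w[1],off+z],O,rate=.12)
z=.046
while z>.031:
    manip.servo_line([w[0],w[1],off+z],O,rate=.05);f=fc();print(round(z,4),f.round(1),round(manip.get_position()[2]-off,4))
    if f[2]>12:break
    z-=.0015
manip.hold(.3);print(fc().round(1),manip.get_width())
manip.servo_line([w[0],w[1],.185],O,rate=.12);print(fc().round(1),manip.get_time())
E
```

```text
well [0.42727172 0.22697745 0.05      ]
0.046 [ 0.5  0.3 -0.8] 0.046
0.0445 [-0.2 -0.4 -0.8] 0.0446
0.043 [ 0.7  0.2 -0.6] 0.043
0.0415 [0.5 0.9 0.6] 0.0415
0.04 [ 0.1 -0.7  2. ] 0.04
0.0385 [-0.  -0.3  3.5] 0.0385
0.037 [-2.2 -1.1 12.4] 0.0377
[-1.7 -1.5 11.3] 0.01935224490045834
[-0.2  0.9 -2.4] 29.825
```

```bash
python3 - <<'E'
from h import *
O=down(0);p=np.load("p0.npy")
manip.servo_line([p[0],p[1],.185],O,rate=.2);manip.hold(.2)
manip.servo_line([p[0],p[1],p[2]+.020],O,rate=.08);print(fc().round(1))
z=p[2]+.005
while z>p[2]-.006:
    manip.servo_line([p[0],p[1],z],O,rate=.05);f=fc();print(round(z-p[2],4),f.round(1),manip.get_position()[2]-p[2])
    if f[2]>5:break
    z-=.0012
manip.command_gripper(.05);manip.hold(.2)
manip.servo_line([p[0],p[1],.20],O,rate=.1)
manip.servo_line([.555,.276,.27],O,rate=.2)
manip.hold(.3)
i=shot("wrist","w7")[0:256,128:384,::-1];j=shot("scene","s7")[80:272,120:376,::-1]
j=cv2.copyMakeBorder(j,0,64,0,0,cv2.BORDER_CONSTANT)
cv2.imwrite("pics/f_b.png",cv2.resize(np.hstack([i,j]),(800,400),interpolation=cv2.INTER_CUBIC))
print(manip.get_time())
E
```

```text
[-1.1  0.1 -1.1]
0.005 [ 1.   0.5 -0.9] 0.004487355828747014
0.0038 [-0.   0.1 -1.1] 0.003913734360202661
0.0026 [ 0.6 -0.1 -0.3] 0.002576012979785644
0.0014 [ 0.   0.1 -0.8] 0.0013160487109781932
0.0002 [ 1.1 -0.3 -0.7] 0.0001389068032989771
-0.001 [-2.9 -1.1  6. ] 4.176709279268831e-05
36.6417
```

View pics/f_b.png

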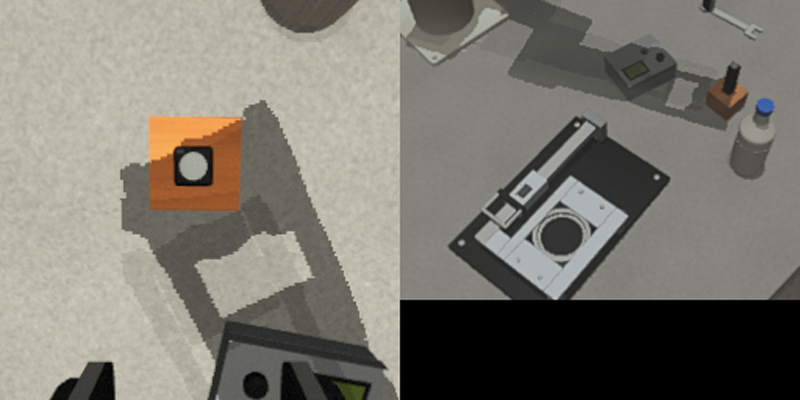

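The stylus stands upright in the middle of the stand, with its top at (193,166). In the scene crop the catch shows in the sleeve's slot at (527,190), and the frame is down.

```bash
python3 -c "
from rig import manip
print(manip.sign_off())"
```

```text
the job is handed in; nothing more can be done
None
```

I handed the job in at about 37 s with the frame down, the sleeve latched over the catch, the zero button pressed and released, and the stylus back upright and seated in its stand; the sign-off call returned no verdict.

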